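# Close up the filter drawer of a jeweller's dust box

### The job

Pull the filter drawer of the grey dust box on the jeweller's bench out to its stop. With the drawer out, turn the wing fastener on its metal cover until the slot along the wing lines up with the two dark index marks on the cover, and only then press the cover down until it sits flush in its frame. Finish while still holding the cover pressed fully home, and leave the other things on the bench where they are.

Things in the scene. Friction and masses are not known exactly. Their poses are not given: they have to be found in the camera images.
- box_front (a point): the dust-filter box, grey painted metal, fixed to the bench but in a different place and yaw each time: 240 mm deep (x), 250 wide (y), roof 130 mm above the bench. This point: the middle of the lower edge of its front face, on the bench; x points from the front into the box, y to its left side as the robot sees it; the front faces its own -x, towards the robot, and the drawer and cover share its yaw
- drawer (a joint): how far the drawer is out (m): 0 shut, 0.170 at its stop; slides straight along the box's -x with 4 N of friction plus light damping and stays where it is left; starts 0 to 25 mm out
- drawer_bar (a point): middle of the drawer's bar handle, a round steel bar 10 mm thick, 100 long along the box's y, 100 mm above the bench, 30 mm below the roof; its axis is 40 mm off the drawer front, which is 118 mm high; a thin stem 45 mm either side of its middle. Axes as the box's
- cover_top (a point): middle of the top face of the aluminium cover in the drawer, 137 (x) x 157 (y) x 8 mm, right under the fastener, 139 mm behind the handle bar (box's +x); hidden under the roof until the drawer is out, then 85 mm in front of the box and 78 mm behind the drawer front. Top face 80 mm above the bench when free, 10 mm proud of the steel frame round it; 70 mm when flush
- cover (a joint): how far the cover is pressed down (m): 0 free, 0.010 flush in its frame. It floats on a springy gasket, moves only up and down without tilting and may be pressed anywhere on it or on the fastener: about 3 N starts it, 10 N brings it home on a hard stop; it springs up again when let go
- wing (a point): centre of the fastener's upright wing: a steel plate 44 mm long (its own x), 10 thick (its own y) and 30 high on a disc 48 mm across and 4 thick, in the middle of the cover. This point is 19 mm above the cover's top face, the wing's top 34 mm. A dark slot runs along the wing's top edge. It turns with the fastener and goes down with the cover
- fastener (a joint): angle of the wing about the vertical (rad), counter-clockwise from above: 0 = slot in line with the two dark index marks, which lie on the cover before and behind the disc along the box's x; starts 0.9 to 1.45, so turn it clockwise; stops at -0.4 and 1.6; 0.1 N m of friction, stays where left
- jar: bystander, to be left alone: small lidded glass jar, 40 mm across, 45 high, on the robot's side of the bench, at the left
- cup: bystander, to be left alone: white plastic cup, 76 mm across, 70 high, beside the drawer's path on the box's left
- brush: bystander, to be left alone: wooden-handled brush lying on the robot's side of the bench
- mandrel: bystander, to be left alone: steel ring stick, a cone 110 mm high on a 60 mm round foot, standing beside the drawer's path on the box's right
- anvil: bystander, to be left alone: dark steel bench block, 70 x 70 x 22 mm, on the robot's side of the bench, at the right
- tweezers: bystander, to be left alone: steel tweezers, 130 mm, lying on the robot's side of the bench
- blank: bystander, to be left alone: brass finger-ring blank, 24 mm across, 6 high, lying low near the place that the drawer front reaches

How it is judged:
By the outcome, as a careful person would: the job done as asked, in the order asked, and still so for the second after the job is handed in, while the arm keeps its last pose, push and grip.
It also fails if it takes over 58 s, if anything falls off the work surface, if the arm or the gripper's body presses on something with over 40 N, if the wrist force passes 120 N, or if a joint passes its speed limit or range.

### The arm

A 6-joint arm with a two-finger parallel gripper is mounted at the origin on the work surface. World frame = base frame: x ahead of the robot, y to its left, z up, the work surface at z = 0. Lengths are in m, angles in rad, forces in N, time in s.
With the tool pointing down it reaches from about 0.25 to 0.775 m from the base axis. Payload 4 kg.
Tool frame: the origin (TCP) lies on the centre line of the jaws, within the pads' length; the fingertips stand 11 mm ahead of it and the grasp point (between the pads) lies 8 mm behind it; z points along the fingers, y is the line along which they close (so a half turn about z gives the same grasp; the last joint's range is limited). The gripper opens to 85 mm and grips with 20 to 120 N. Pads are 22 mm wide; open, the fingers measure 114 mm over their backs; the gripper's body (76 mm by 85 mm) begins 54 mm behind the grasp point. The pads swing forward as they close: fully open they stand 13 mm farther back than shut.
Start: joints at [-1.275, 0.087, 1.371, -0, 1.684, -0.103], TCP at [0.214, -0.507, 0.242] pointing down, gripper open.
Joint ranges: [-3.1, 3.1], [-0.76, 2.03], [0.27, 2.55], [-1.08, 4.22], [0.17, 2.65], [-2.57, 2.57]. Speed limits (rad/s): [2.79, 2.79, 3.14, 3.14, 3.14, 3.14].

### API

Orientations are given as a unit quaternion [w, x, y, z].
In Python, from rig import r gives the robot as it stands.
- The arm moves only by the tool move_arm, never from a script. Its argument "series" is a list of rows, each a list of 5 numbers: the opening, from -1 (shut) to 1 (fully open), so that 0 is half open, then the shift along the tool's x, y, z scaled (see below), then the turn about the tool's z scaled (see below). A call has 1 to 20 rows; each row shifts and turns the commanded pose from where the row before left it, along the tool's axes as they then stand; what a row does not reach is not made up. The controller multiplies each number of a shift by 20 mm and each number of a turn by 0.5 rad. A row lasts 1/10 s, in which the tool goes at most 50 mm and 8.59 degrees, less where a joint would pass 70% of its speed; a pose out of reach is approached as far as the arm can. A call with a number of a shift or a turn outside -1 to 1 is refused whole. A call with a gripper value outside its range is refused whole. The fingers move at their own pace and stop on an object; the grip force is fixed at half the most. Time passes only in rows, so rows that do not move let the fingers close. It gives the time, the measured TCP pose, the force, the opening and the grip force at its end, in the units of the state.
- r.read_state(): the state, without advancing time (a new reading comes with each control period).
- r.grab_frame(name): name is "scene" or "top"; returns the picture (420x560x3 uint8, blue, green, red); there is no depth.
- r.calibration(name): a dict with "fx", "fy", "cx", "cy" (pixels), "distortion" ([k1, k2, p1, p2, k3] as OpenCV has them; the pictures are not rectified), "R" (3x3) and "t" (3): a world point X has camera coordinates R X + t. Camera axes: x right, y down, z forward; pixel columns grow to the right and rows downward; lengths in m; the calibration is good to about 2 mm. A picture is of the moment at which its call begins. calibration takes no time and is no camera call.
- r.close_job(): hands the job in; it is judged then, once.
The state is a dict: "time": time; "joint_positions": joint angles; "joint_vel": joint speeds; "tau": joint torques, N m; "tcp_pos": TCP position; "ee_rot": TCP orientation; "ft_force": force on the tool from outside, world axes, zero at the start; "torque": the same for the moment, N m; "width": finger opening in m; "gripper_force": force on a finger pad.
Only numpy, scipy, OpenCV 4.12 (cv2) and the standard library are available. Lean on these libraries where they do the work, as an engineer would, in place of code of your own. Each camera call takes 0.05 s, during which the arm holds its last target. There are 200 camera calls.

## Working session

There is one attempt and no reset: what is moved stays moved. The work goes in short steps, Python scripts to look and compute and a tool call to move; the robot and the scene stay as the last step left them, time stands still between calls to the robot, and variables do not carry over. Pictures are saved under pics/ and viewed, at most 10 in all, crops included, and the job is handed in when it is done.

Besides the shell and the picture viewer there is one more tool, called after ">>>" in YAML: its name, and indented under it one key for each argument. move_arm: Moves the arm, as the interface text tells. Its arguments: {"type":"object","properties":{"series":{"type":"array","items":{"type":"array","items":{"type":"number"}}}},"required":["series"]}

```bash
mkdir -p pics
python3 - <<'E'
from rig import r
import cv2
for n in("scene","top"):
    cv2.imwrite(f"pics/{n}0.png",r.grab_frame(n)); c=r.calibration(n); print(n,c)
s=r.read_state();print(s)
E
```

```text
scene {'fx': 416.76094587239726, 'fy': 416.76094587239726, 'cx': 269.1033748377337, 'cy': 211.02312792289572, 'distortion': array([-0.11638526,  0.        ,  0.        ,  0.        ,  0.        ]), 'R': array([[ 0.83623834,  0.54833091,  0.00621678],
       [ 0.48444776, -0.73340578, -0.47689236],
       [-0.2569354 ,  0.40180739, -0.87893972]]), 't': array([-0.44675306, -0.2417844 ,  1.49736462])}
top {'fx': 430.4078141818871, 'fy': 430.4078141818871, 'cx': 281.81063581656923, 'cy': 206.3404294613944, 'distortion': array([0.04051994, 0.        , 0.        , 0.        , 0.        ]), 'R': array([[-0.02138924, -0.99976426, -0.00373262],
       [-0.99906046,  0.02151464, -0.0376207 ],
       [ 0.03769213,  0.00292444, -0.99928512]]), 't': array([-0.0047484 ,  0.56135684,  1.123454  ])}
{'time': 0.1, 'joint_positions': array([-1.27511625e+00,  8.79076928e-02,  1.37210760e+00, -2.00574403e-05,
        1.68366453e+00, -1.03129930e-01]), 'joint_vel': array([ 1.26558892e-03, -1.10858632e-03, -1.40821648e-03,  1.72455022e-06,
       -2.78329468e-04, -1.24067433e-03]), 'tau': array([ 2.32999511e-03, -3.53014076e+01, -3.14219463e+01, -1.30013686e-04,
        7.98506720e-03, -4.06265144e-06]), 'tcp_pos': array([ 0.21342173, -0.50642139,  0.24123938]), 'ee_rot': array([-1.03779258e-03,  9.80184300e-01,  1.98084954e-01, -1.10235849e-04]), 'ft_force': array([-1.1965815 , -0.86407091, -0.92132586]), 'torque': array([-0.01180611,  0.0819152 , -0.01796074]), 'gripper_force': 0.0, 'width': 0.0854216311177219}
```

View pics/scene0.png

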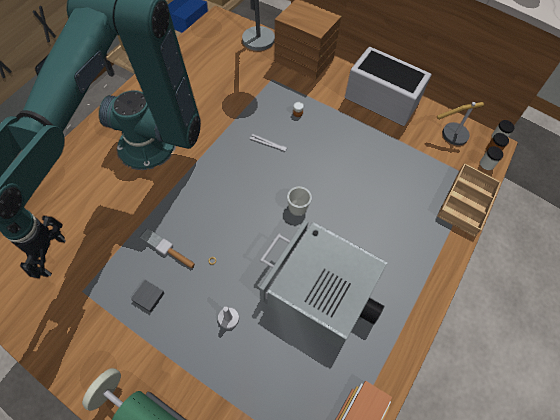

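View pics/top0.png

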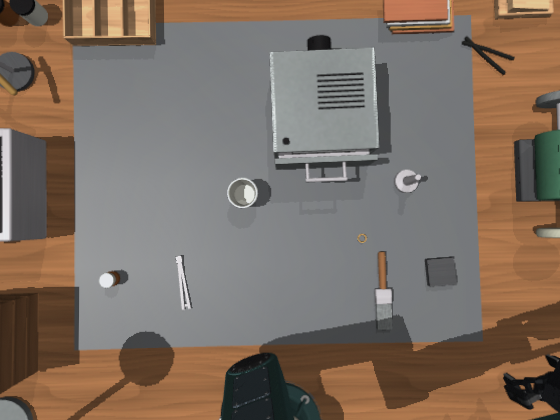

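The scene view shows the box at the right centre. In the top view the box roof spans (271,50)–(378,152), the bar is about (306,179)–(347,181), the cup is at (243,193), the mandrel at (407,181) and the ring blank at (362,238). I'll enlarge the handle area.

```bash
cat > h.py <<'E'
import numpy as np, cv2
from rig import r
def back(n,px,z):
    c=r.calibration(n);K=np.array([[c['fx'],0,c['cx']],[0,c['fy'],c['cy']],[0,0,1]])
    u=cv2.undistortPoints(np.array([[px]],float),K,c['distortion'])[0,0]
    R=np.array(c['R']);d=R.T@[u[0],u[1],1];o=-R.T@c['t'];return o+d*(z-o[2])/d[2]
def proj(n,X):
    c=r.calibration(n);K=np.array([[c['fx'],0,c['cx']],[0,c['fy'],c['cy']],[0,0,1]])
    R=np.array(c['R']);return cv2.projectPoints(np.array(X,float).reshape(-1,3),cv2.Rodrigues(R)[0],np.array(c['t']),K,c['distortion'])[0][:,0]
def crop(n,x0,y0,w,h,s,f):
    i=r.grab_frame(n)[y0:y0+h,x0:x0+w];cv2.imwrite(f,cv2.resize(i,None,fx=s,fy=s,interpolation=cv2.INTER_CUBIC))
E
python3 - <<'E'
from h import *
crop("top",260,130,130,70,6,"pics/c1.png")
for p in[(271,50),(376,48),(378,152),(272,154)]: print(back("top",p,.13))
for p in[(306,179),(347,181)]:print(back("top",p,.10))
E
```

```text
[9.28989957e-01 5.94167767e-04 1.30000000e-01]
[ 0.9273489  -0.24840928  0.13      ]
[ 0.68003739 -0.24684361  0.13      ]
[0.68104755 0.00341776 0.13      ]
[ 0.62299192 -0.07727827  0.1       ]
[ 0.61590447 -0.17662857  0.1       ]
```

View pics/c1.png

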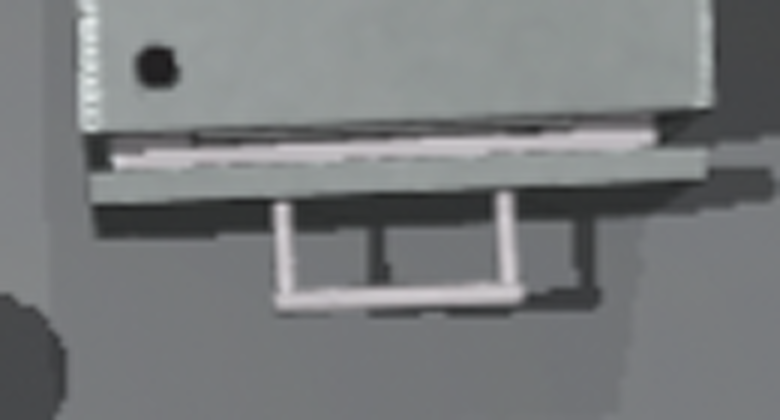

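The crop shows the bar from about (277,300) to (523,292). The roof's front edge runs from (85,130) to (712,107), and the drawer front's front top edge from (93,203) to (707,178).

Run:
```python
from h import *
f=lambda u,v:((u+.5)/6-.5+260,(v+.5)/6-.5+130)
def seg(a,b,z,nm):
    A,B=back("top",f(*a),z),back("top",f(*b),z);d=A-B
    print(nm,A.round(4),B.round(4),'mid',((A+B)/2).round(4),'len',np.linalg.norm(d).round(4),'yaw',np.arctan2(-d[0],d[1]).round(4))
seg((277,300),(523,292),.1,"bar")
seg((85,130),(712,107),.13,"roof")
seg((93,203),(707,178),.118,"front top")
s=r.read_state()
from scipy.spatial.transform import Rotation as R
print(R.from_quat(s['ee_rot'][[1,2,3,0]]).as_matrix().round(3))
```

```text
bar [ 0.6216 -0.0766  0.1   ] [ 0.6226 -0.1762  0.1   ] mid [ 0.6221 -0.1264  0.1   ] len 0.0996 yaw 0.0103
roof [ 0.6875 -0.0009  0.13  ] [ 0.6909 -0.2477  0.13  ] mid [ 0.6892 -0.1243  0.13  ] len 0.2469 yaw 0.0137
front top [ 0.6602 -0.0032  0.118 ] [ 0.6646 -0.2477  0.118 ] mid [ 0.6624 -0.1254  0.118 ] len 0.2445 yaw 0.0181
[[ 0.922  0.388 -0.   ]
 [ 0.388 -0.922  0.002]
 [ 0.    -0.002 -1.   ]]
```

>>> move_arm:
  series:
    - [-0.25, 0, 0, 0, -0.297]
    - [-0.25, 0, 0, 0, -0.297]
    - [-0.25, 0, 0, 0, -0.297]
    - [-0.25, 0, 0, 0, -0.297]
    - [-0.25, 0, 0, 0, -0.297]
    - [-0.25, 0, 0, 0, -0.297]
    - [-0.25, 0, 0, 0, -0.297]
    - [-0.25, 0, 0, 0, -0.297]
    - [-0.25, 0, 0, 0, 0]

```text
time: 1.05
tcp_pos: [0.2135, -0.5067, 0.2419]
ee_rot: [-0.0, 0.702, 0.713, 0.0]
ft_force: [0.3, 0.1, -0.0]
width: 0.0316
gripper_force: 0.0
```

```bash
cat >> h.py <<'E'
from scipy.spatial.transform import Rotation as Ro
def to(x,y,z=None):
    s=r.read_state();M=Ro.from_quat(s['ee_rot'][[1,2,3,0]]).as_matrix();p=s['tcp_pos']
    d=M.T@(np.array([x,y,p[2] if z is None else z])-p)
    print('t',s['time'],'tcp',p.round(4),'w',s['width'].round(4),'F',s['ft_force'].round(1),'yaw_y',np.arctan2(M[1,1],M[0,1]).round(4),'units',(d/.02).round(2),'q',s['joint_positions'].round(2))
E
python3 -c "
from h import *
to(.622,-.1264,.2)"
```

```text
Traceback (most recent call last):
  File "h.py", line 16, in to
    print('t',s['time'],'tcp',p.round(4),'w',s['width'].round(4),'F',s['ft_force'].round(1),'yaw_y',np.arctan2(M[1,1],M[0,1]).round(4),'units',(d/.02).round(2),'q',s['joint_positions'].round(2))
                                             ^^^^^^^^^^^^^^^^
AttributeError: 'float' object has no attribute 'round'
```

>>> move_arm:
  series:
    - [-0.25, 0.935, 1, 0, 0]
    - [-0.25, 0.935, 1, 0, 0]
    - [-0.25, 0.935, 1, 0, 0]
    - [-0.25, 0.935, 1, 0, 0]
    - [-0.25, 0.935, 1, 0, 0]
    - [-0.25, 0.935, 1, 0, 0]
    - [-0.25, 0.935, 1, 0, 0]
    - [-0.25, 0.935, 1, 0, 0]
    - [-0.25, 0.935, 1, 0, 0]
    - [-0.25, 0.935, 1, 0, 0]
    - [-0.25, 0.935, 1, 0, 0]
    - [-0.25, 0.935, 1, 0, 0]
    - [-0.25, 0.935, 1, 0, 0]
    - [-0.25, 0.935, 1, 0, 0]
    - [-0.25, 0.935, 1, 0, 0]
    - [-0.25, 0.935, 1, 0, 0]
    - [-0.25, 0.935, 1, 0, 0]
    - [-0.25, 0.935, 1, 0, 0]
    - [-0.25, 0.935, 1, 0, 0]
    - [-0.25, 0.935, 1, 0, 0]

```text
time: 3.05
tcp_pos: [0.6082, -0.1256, 0.2419]
ee_rot: [-0.0, 0.703, 0.711, -0.0]
ft_force: [0.4, 0.2, -0.2]
width: 0.0323
gripper_force: 0.0
```

```bash
sed -i "s/s\['width'\].round(4)/round(s['width'],4)/" h.py
python3 -c "
from h import *
to(.622,-.1264,.092)"
```

```text
t 3.05 tcp [ 0.6082 -0.1256  0.2419] w 0.0323 F [ 0.4  0.2 -0.2] yaw_y 0.0124 units [-0.05  0.69  7.5 ] q [-0.29  0.25  1.19 -0.    1.71 -0.31]
```

>>> move_arm:
  series:
    - [-0.3, -0.05, 0.6, 0, 0]
    - [-0.3, 0, 0, 1, 0]
    - [-0.3, 0, 0, 1, 0]
    - [-0.3, 0, 0, 1, 0]
    - [-0.3, 0, 0, 1, 0]
    - [-0.3, 0, 0, 1, 0]
    - [-0.3, 0, 0, 0.5, 0]
    - [-0.3, 0, 0, 0, 0]

```text
time: 3.85
tcp_pos: [0.6183, -0.127, 0.1299]
ee_rot: [-0.002, 0.702, 0.712, -0.001]
ft_force: [-0.8, 1.2, 0.2]
width: 0.0298
gripper_force: 0.0
```

```bash
python3 -c "
from h import *
to(.622,-.1264,.092)
i=r.grab_frame('scene')[180:350,200:400];cv2.imwrite('pics/c2.png',cv2.resize(i,None,fx=4,fy=3.5))"
```

```text
t 3.85 tcp [ 0.6183 -0.127   0.1299] w 0.0298 F [-0.8  1.2  0.2] yaw_y 0.0143 units [0.02 0.19 1.89] q [-0.29  0.31  1.33 -0.    1.5  -0.31]
```

View pics/c2.png

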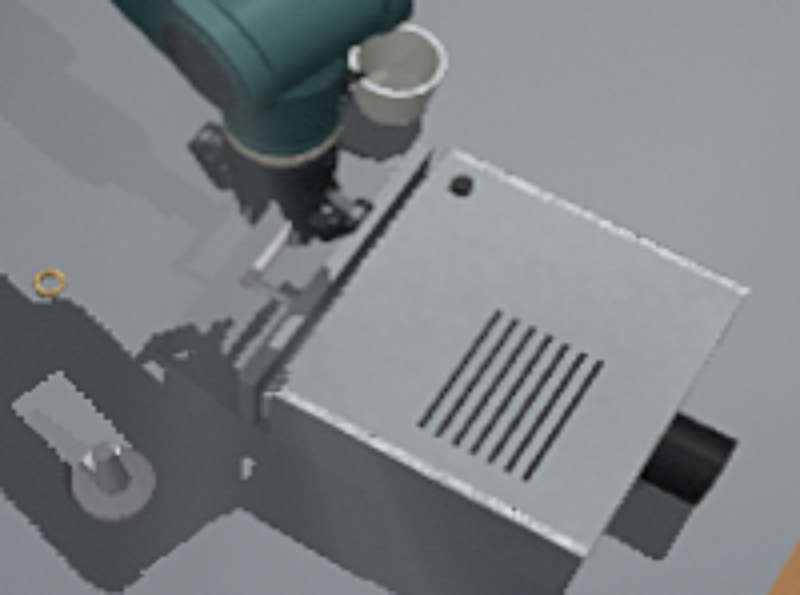

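The crop shows the gripper straddling the bar, which is visible at about (265,250). The inner finger sits between the bar and the drawer front, and nothing is touching. I'll descend and grip.

>>> move_arm:
  series:
    - [-0.3, 0, 0.1, 0.6, 0]
    - [-0.3, 0, 0, 0.6, 0]
    - [-0.3, 0, 0, 0.6, 0]
    - [-0.3, 0, 0, 0, 0]
    - [-1, 0, 0, 0, 0]
    - [-1, 0, 0, 0, 0]
    - [-1, 0, 0, 0, 0]
    - [-1, 0, 0, 0, 0]

```text
time: 4.7
tcp_pos: [0.6214, -0.1273, 0.0964]
ee_rot: [-0.0, 0.701, 0.713, -0.0]
ft_force: [-1.2, 0.4, -1.6]
width: 0.008
gripper_force: 58.5
```

>>> move_arm:
  series:
    - [-1, 0, -0.3, 0, 0]
    - [-1, 0, -0.6, 0, 0]
    - [-1, 0, -0.6, 0, 0]
    - [-1, 0, -0.6, 0, 0]
    - [-1, 0, -0.6, 0, 0]
    - [-1, 0, -0.6, 0, 0]
    - [-1, 0, -0.6, 0, 0]
    - [-1, 0, -0.6, 0, 0]
    - [-1, 0, -0.6, 0, 0]
    - [-1, 0, -0.6, 0, 0]
    - [-1, 0, -0.6, 0, 0]
    - [-1, 0, -0.5, 0, 0]
    - [-1, 0, 0, 0, 0]

```text
time: 6.0
tcp_pos: [0.4842, -0.1299, 0.0963]
ee_rot: [0.0, 0.702, 0.713, -0.001]
ft_force: [-1.2, -3.1, -2.7]
width: 0.0079
gripper_force: 59.4
```

>>> move_arm:
  series:
    - [-1, 0, -0.2, 0, 0]
    - [-1, 0, -0.2, 0, 0]
    - [-1, 0, -0.2, 0, 0]
    - [-1, 0, -0.2, 0, 0]
    - [-1, 0, 0, 0, 0]

```text
time: 6.5
tcp_pos: [0.4697, -0.1302, 0.0964]
ee_rot: [0.001, 0.701, 0.713, -0.0]
ft_force: [2.7, -3.0, -5.4]
width: 0.008
gripper_force: 59.1
```

>>> move_arm:
  series:
    - [-1, 0, -0.1, 0, 0]
    - [-1, 0, -0.1, 0, 0]
    - [-1, 0, -0.1, 0, 0]
    - [-1, 0, 0, 0, 0]

```text
time: 6.9
tcp_pos: [0.4639, -0.1303, 0.0963]
ee_rot: [0.001, 0.701, 0.713, -0.0]
ft_force: [4.0, -3.7, -6.4]
width: 0.008
gripper_force: 59.0
```

>>> move_arm:
  series:
    - [-1, 0, -0.1, 0, 0]
    - [-1, 0, -0.1, 0, 0]
    - [-1, 0, 0, 0, 0]

```text
time: 7.2
tcp_pos: [0.4635, -0.1303, 0.0964]
ee_rot: [0.004, 0.701, 0.713, 0.003]
ft_force: [15.7, -3.5, -14.4]
width: 0.0081
gripper_force: 58.5
```

>>> move_arm:
  series:
    - [-1, 0, 0.1, 0, 0]
    - [-0.3, 0, 0, 0, 0]
    - [-0.3, 0, 0, 0, 0]
    - [-0.3, 0, 0, 0, 0]
    - [-0.3, 0, 0, -0.7, 0]
    - [-0.3, 0, 0, -1, 0]
    - [-0.3, 0, 0, -1, 0]
    - [-0.3, 0, 0, -1, 0]
    - [-0.3, 0, 0, -1, 0]
    - [-0.3, 0, 0, 0, 0]

```text
time: 8.2
tcp_pos: [0.4633, -0.1305, 0.1951]
ee_rot: [0.004, 0.701, 0.713, 0.002]
ft_force: [0.9, -0.1, 0.5]
width: 0.0296
gripper_force: 0.0
```

```bash
python3 -c "
from h import *
to(.6,-.128)
print(proj('top',[[.6025,-.128,.08],[.4635,-.13,.1]]))
crop('top',270,130,120,90,6,'pics/c3.png')"
```

```text
t 8.2 tcp [ 0.4633 -0.1305  0.1951] w 0.0296 F [ 0.9 -0.1  0.5] yaw_y 0.0161 units [0.01 6.83 0.05] q [-0.39 -0.06  1.61  0.    1.58 -0.41]
[[326.2676507  187.6177439 ]
 [329.38672815 244.31285088]]
```

View pics/c3.png

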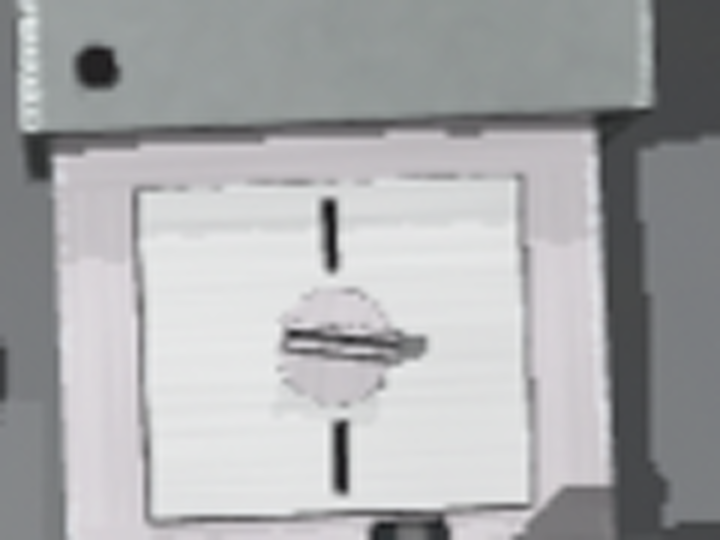

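The cover is out. The index marks are at about (330,235) and (341,457), the disc centre is about (336,346), and the wing's top runs from about (285,338) to (398,351). There is a shadow beyond its right end.

Run:
```python
from h import *
f=lambda u,v:((u+.5)/6-.5+270,(v+.5)/6-.5+130)
b=lambda u,v,z:back("top",f(u,v),z)
A,B=b(330,235,.08),b(341,457,.08);d=A-B
print('marks',A.round(4),B.round(4),'mid',((A+B)/2).round(4),'yaw',np.arctan2(d[1],d[0]).round(4))
C,D=b(136,187,.08),b(519,177,.08);E,F=b(530,507,.08),b(150,521,.08)
print('cover mid',((C+D+E+F)/4).round(4),'yaw x',[np.arctan2((p-q)[1],(p-q)[0]).round(4) for p,q in((C,F),(D,E))],'yaw y',[np.arctan2(-(p-q)[0],(p-q)[1]).round(4) for p,q in((C,D),(F,E))],np.linalg.norm(C-D),np.linalg.norm(C-F))
P,Q=b(285,338,.114),b(398,351,.114);d=P-Q
print('wing',P.round(4),Q.round(4),'mid',((P+Q)/2).round(4),np.linalg.norm(d),'ang',np.arctan2(d[1],d[0]).round(4))
to(.6,-.128,.11)
```

```text
marks [ 0.6494 -0.125   0.08  ] [ 0.5576 -0.1272  0.08  ] mid [ 0.6035 -0.1261  0.08  ] yaw 0.0245
cover mid [ 0.6028 -0.1253  0.08  ] yaw x [np.float64(0.0195), np.float64(0.0058)] yaw y [np.float64(0.0034), np.float64(0.0156)] 0.15816921957358554 0.13825321190437154
wing [ 0.6044 -0.1027  0.114 ] [ 0.5982 -0.1476  0.114 ] mid [ 0.6013 -0.1251  0.114 ] 0.04535372141356674 ang 1.4337
t 8.25 tcp [ 0.4625 -0.1302  0.1929] w 0.03 F [ 0.1  0.3 -1. ] yaw_y 0.0161 units [0.01 6.86 4.18] q [-0.39 -0.06  1.61  0.    1.58 -0.41]
```

>>> move_arm:
  series:
    - [-0.3, 0.12, 1, 0, 0]
    - [-0.3, 0, 1, 0, 0]
    - [-0.3, 0, 1, 0, 0]
    - [-0.3, 0, 1, 0, 0]
    - [-0.3, 0, 1, 0, 0]
    - [-0.3, 0, 1, 0, 0]
    - [-0.3, 0, 0.95, 0, 0]
    - [-0.3, 0, 0, 0.5, 0.153]
    - [-0.3, 0, 0, 1, 0.153]
    - [-0.3, 0, 0, 1, 0]
    - [-0.3, 0, 0, 0.5, 0]
    - [-0.3, 0, 0, 0, 0]

```text
time: 9.45
tcp_pos: [0.5987, -0.1247, 0.1271]
ee_rot: [-0.003, 0.754, 0.657, -0.002]
ft_force: [-0.5, 0.1, 0.2]
width: 0.0296
gripper_force: 0.0
```

```bash
python3 -c "
from h import *
to(.6025,-.1255,.099)"
```

```text
t 9.45 tcp [ 0.5987 -0.1247  0.1271] w 0.0296 F [-0.5  0.1  0.2] yaw_y -0.1369 units [-0.02  0.2   1.4 ] q [-0.3   0.27  1.38 -0.    1.49 -0.16]
```

>>> move_arm:
  series:
    - [-0.3, 0, 0.16, 0.4, 0]
    - [-0.3, 0, 0, 0.5, 0]
    - [-0.3, 0, 0, 0.5, 0]
    - [-0.3, 0, 0, 0, 0]
    - [-1, 0, 0, 0, 0]
    - [-1, 0, 0, 0, 0]
    - [-1, 0, 0, 0, 0]
    - [-1, 0, 0, 0, 0]

```text
time: 10.25
tcp_pos: [0.6035, -0.1255, 0.1025]
ee_rot: [-0.0, 0.754, 0.657, -0.0]
ft_force: [-1.3, 0.9, 0.2]
width: 0.0084
gripper_force: 61.3
```

```bash
python3 -c "
from h import *
to(.6025,-.1255,.099);print(r.read_state()['torque'])"
```

```text
t 10.25 tcp [ 0.6035 -0.1255  0.1025] w 0.0084 F [-1.3  0.9  0.2] yaw_y -0.1368 units [-0.   -0.05  0.18] q [-0.3   0.3   1.4  -0.    1.44 -0.16]
[0.10250407 0.24442127 0.10820363]
```

>>> move_arm:
  series:
    - [-1, 0, 0, 0, 0.2]
    - [-1, 0, 0, 0, 0.25]
    - [-1, 0, 0, 0, 0.25]
    - [-1, 0, 0, 0, 0.25]
    - [-1, 0, 0, 0, 0.25]
    - [-1, 0, 0, 0, 0.25]
    - [-1, 0, 0, 0, 0.25]
    - [-1, 0, 0, 0, 0.25]
    - [-1, 0, 0, 0, 0.25]
    - [-1, 0, 0, 0, 0.25]
    - [-1, 0, 0, 0, 0.25]
    - [-1, 0, 0, 0, 0]
    - [-1, 0, 0, 0, 0]

```text
time: 11.55
tcp_pos: [0.604, -0.1262, 0.1025]
ee_rot: [0.001, 0.999, 0.043, 0.001]
ft_force: [0.2, -1.6, -0.6]
width: 0.0083
gripper_force: 61.2
```

```bash
python3 -c "
from h import *
to(.6025,-.1255,.099);print(r.read_state()['torque'])"
```

```text
t 11.55 tcp [ 0.604  -0.1262  0.1025] w 0.0083 F [ 0.2 -1.6 -0.6] yaw_y -1.485 units [-0.07 -0.04  0.18] q [-0.3   0.3   1.4  -0.    1.44  1.19]
[-0.32736946 -0.12963352 -0.08390456]
```

>>> move_arm:
  series:
    - [-1, 0, 0, 0, 0.144]
    - [-1, -0.1, 0, 0, 0]
    - [-1, -0.1, 0, 0, 0]
    - [-1, -0.1, 0, 0, 0]
    - [-1, 0, 0, 0, 0]

```text
time: 12.05
tcp_pos: [0.6029, -0.1263, 0.1026]
ee_rot: [0.001, 1.0, 0.007, 0.007]
ft_force: [16.6, -3.2, -9.3]
width: 0.0085
gripper_force: 59.9
```

```bash
python3 -c "
from h import *
to(.6025,-.1255,.099);print(r.read_state()['torque'])"
```

```text
t 12.05 tcp [ 0.6029 -0.1263  0.1026] w 0.0085 F [16.6 -3.2 -9.3] yaw_y -1.5562 units [-0.02 -0.04  0.18] q [-0.3   0.29  1.42  0.    1.42  1.26]
[-0.4094654  -2.41449593 -0.10799796]
```

>>> move_arm:
  series:
    - [-1, 0.1, 0, 0, 0]
    - [-1, 0.1, 0, 0, 0]
    - [-0.3, 0, 0, 0, 0]
    - [-0.3, 0, 0, 0, 0]
    - [-0.3, 0, 0, 0, 0]
    - [-0.3, 0, 0, -0.5, 0]
    - [-0.3, 0, 0, -1, 0]
    - [-0.3, 0, 0, -1, 0]
    - [-0.3, 0, 0, -1, 0]
    - [-0.3, -1, 0, -1, 0]
    - [-0.3, -1, 0, 0, 0]
    - [-0.3, -1, 0, 0, 0]
    - [-0.3, -1, 0, 0, 0]
    - [-0.3, -1, 0, 0, 0]
    - [-0.3, -1, 0, 0, 0]
    - [-0.3, -1, 0, 0, 0]
    - [-0.3, 0, 0, 0, 0]

```text
time: 13.75
tcp_pos: [0.4602, -0.1272, 0.1936]
ee_rot: [0.0, 1.0, 0.006, 0.001]
ft_force: [0.2, 0.2, 0.5]
width: 0.0298
gripper_force: 0.0
```

```bash
python3 -c "
from h import *
to(.6025,-.1255,.2)
crop('top',275,140,100,75,8,'pics/c4.png')"
```

```text
t 13.75 tcp [ 0.4602 -0.1272  0.1936] w 0.0298 F [0.2 0.2 0.5] yaw_y -1.5595 units [ 7.12 -0.01 -0.31] q [-0.39 -0.06  1.62 -0.    1.58  1.17]
```

View pics/c4.png

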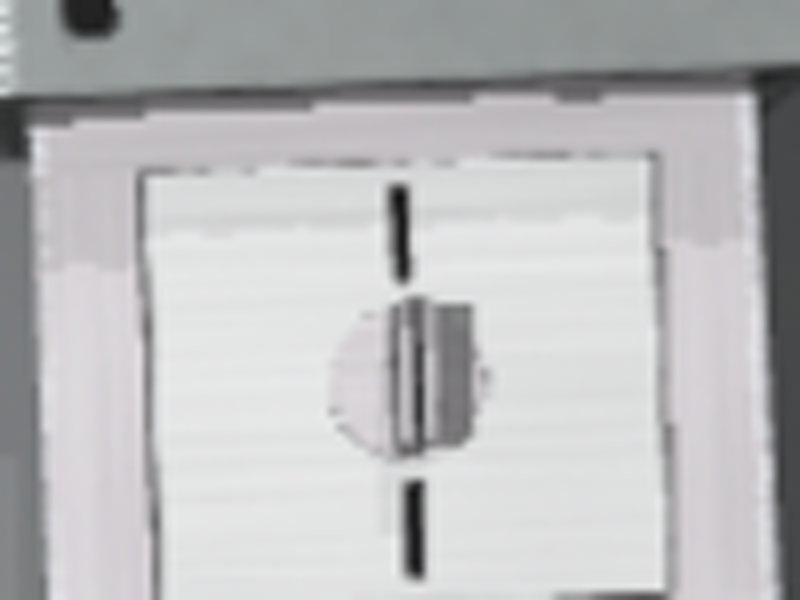

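The slot, at about (417,310) to (420,450), is nearly in line with the marks at (400,232) and (414,530). I'll measure the residual angle by sub-pixel fitting.

Run:
```python
from h import *
g=np.mean([cv2.cvtColor(r.grab_frame("top"),cv2.COLOR_BGR2GRAY).astype(float) for _ in range(2)],0)
print(g[176:198,320:338].astype(int))
def cen(v,a,b):
    w=np.clip(180-g[v,a:b],0,None);return (w*np.arange(a,b)).sum()/w.sum()
M=[back("top",(cen(v,320,331),v),.08) for v in list(range(164,174))+list(range(202,211))]
P=np.array(M);k=np.polyfit(P[:,0],P[:,1],1);print('marks yaw',k)
for lo,hi in((320,331),):
  print([round(cen(v,lo,hi),2) for v in list(range(164,174))+list(range(202,211))])
```

```text
[[226 226 226 225 225 220 215 213 219 222 223 223 223 223 223 223 223 224]
 [225 225 224 222 216 177 134 128 176 209 216 216 217 217 223 226 226 225]
 [224 223 221 193 132 153 109 104 160 147 127 129 130 130 202 226 226 226]
 [202 200 211 176 125 154 108 104 165 148 117 124 130 130 204 227 226 227]
 [219 217 215 178 122 156 110 105 165 145 120 121 127 129 202 226 225 224]
 [211 211 210 170 117 189 136 105 166 145 119 119 119 125 200 224 224 224]
 [209 209 209 169 120 191 136 100 166 145 118 118 118 120 197 224 225 225]
 [211 212 212 171 118 193 140  68 166 150 119 120 119 119 177 220 227 227]
 [213 213 211 168 106 191 139  68 188 164 119 119 119 119 159 212 223 223]
 [211 211 200 155  99 191 139  68 189 164 118 119 118 118 182 211 219 222]
 [212 212 201 172 113 190 140  70 188 164 121 120 119 119 183 167 201 224]
 [215 215 205 177 116 190 148  76 185 163 123 123 122 122 188 174 201 222]
 [214 214 203 174 121 190 147  55 182 162 122 121 121 121 190 194 211 222]
 [216 216 205 175 122 191 147  55 182 160 120 121 121 121 185 196 211 221]
 [214 214 203 174 122 189 146  55 182 150 112 122 
[... 261 characters left out ...]
06 199 140 179 159  81 165 150 119 121 117 139 203 222 222 222]
 [197 206 198 196 140 131 132  85 124 139 139 136 145 206 225 225 225 225]
 [221 193 181 190 150 106 109 113 186 206 208 210 219 222 221 220 220 220]
 [225 219 212 189 177 173 193 188 203 213 221 224 223 223 222 222 222 222]]
marks yaw [ 0.02072185 -0.13839222]
[np.float64(324.3), np.float64(324.3), np.float64(324.36), np.float64(324.51), np.float64(324.58), np.float64(324.6), np.float64(324.57), np.float64(324.59), np.float64(324.84), np.float64(324.84), np.float64(326.2), np.float64(326.2), np.float64(326.2), np.float64(326.21), np.float64(326.27), np.float64(326.32), np.float64(326.33), np.float64(326.32), np.float64(326.33)]
```

Slot and marks agree to about 1–2°, and the drawer is fully out. I'll re-grip the wing with a tiny correction and then press.

>>> move_arm:
  series:
    - [-0.3, 1, 0, 0, -0.02]
    - [-0.3, 1, 0, 0, 0]
    - [-0.3, 1, 0, 0, 0]
    - [-0.3, 1, 0, 0, 0]
    - [-0.3, 1, 0, 0, 0]
    - [-0.3, 1, 0, 0, 0]
    - [-0.3, 1, 0, 0, 0]
    - [-0.3, 0.08, 0, 0, 0]
    - [-0.3, 0, 0, 1, 0]
    - [-0.3, 0, 0, 1, 0]
    - [-0.3, 0, 0, 1, 0]
    - [-0.3, 0, 0, 0.5, 0]
    - [-0.3, 0, 0, 0, 0]

```text
time: 15.2
tcp_pos: [0.602, -0.1241, 0.1201]
ee_rot: [-0.001, 1.0, 0.011, -0.002]
ft_force: [0.8, -0.6, 1.0]
width: 0.0299
gripper_force: 0.0
```

```bash
python3 -c "
from h import *
to(.6020,-.1263,.1015)"
```

```text
t 15.2 tcp [ 0.602  -0.1241  0.1201] w 0.0299 F [ 0.8 -0.6  1. ] yaw_y -1.5489 units [0.   0.11 0.93] q [-0.3   0.28  1.39 -0.    1.48  1.25]
```

>>> move_arm:
  series:
    - [-0.3, 0, 0.1, 0.5, 0]
    - [-0.3, 0, 0, 0.4, 0]
    - [-0.3, 0, 0, 0, 0]
    - [-1, 0, 0, 0, 0]
    - [-1, 0, 0, 0, 0]
    - [-1, 0, 0, 0, 0]
    - [-1, 0, 0, 0, 0]

```text
time: 15.9
tcp_pos: [0.6035, -0.1263, 0.1049]
ee_rot: [-0.0, 1.0, 0.011, 0.0]
ft_force: [-0.0, 0.3, 1.1]
width: 0.0089
gripper_force: 61.3
```

```bash
python3 -c "
from h import *
to(.6020,-.1263,.1015)"
```

```text
t 15.9 tcp [ 0.6035 -0.1263  0.1049] w 0.0089 F [-0.   0.3  1.1] yaw_y -1.549 units [-0.08 -0.    0.17] q [-0.3   0.3   1.4   0.    1.44  1.25]
```

>>> move_arm:
  series:
    - [-1, -0.1, 0, 0, 0]
    - [-1, 0, 0, 0.1, 0]
    - [-1, 0, 0, 0.1, 0]
    - [-1, 0, 0, 0.1, 0]
    - [-1, 0, 0, 0.1, 0]
    - [-1, 0, 0, 0.1, 0]
    - [-1, 0, 0, 0, 0]

```text
time: 16.6
tcp_pos: [0.6034, -0.1263, 0.097]
ee_rot: [0.0, 1.0, 0.011, 0.003]
ft_force: [3.0, 2.6, 7.4]
width: 0.0083
gripper_force: 62.3
```

>>> move_arm:
  series:
    - [-1, 0, 0, 0.1, 0]
    - [-1, 0, 0, 0.1, 0]
    - [-1, 0, 0, 0, 0]

```text
time: 16.9
tcp_pos: [0.6034, -0.1263, 0.0948]
ee_rot: [0.0, 1.0, 0.011, 0.003]
ft_force: [1.9, 4.7, 12.8]
width: 0.0088
gripper_force: 63.0
```

>>> move_arm:
  series:
    - [-1, 0, 0, 0.1, 0]
    - [-1, 0, 0, 0.1, 0]
    - [-1, 0, 0, 0, 0]
    - [-1, 0, 0, 0, 0]

```text
time: 17.3
tcp_pos: [0.6041, -0.1263, 0.0946]
ee_rot: [0.001, 1.0, 0.011, 0.005]
ft_force: [-3.1, 4.4, 25.3]
width: 0.0085
gripper_force: 64.7
```

```bash
python3 -c "
from h import *
to(.6020,-.1263,.1015)
i=r.grab_frame('scene')[190:300,210:350];cv2.imwrite('pics/c5.png',cv2.resize(i,None,fx=5,fy=5,interpolation=cv2.INTER_CUBIC))"
```

```text
t 17.3 tcp [ 0.6041 -0.1263  0.0946] w 0.0085 F [-3.1  4.4 25.3] yaw_y -1.5485 units [-0.1  -0.   -0.35] q [-0.3   0.3   1.42  0.    1.41  1.25]
```

View pics/c5.png

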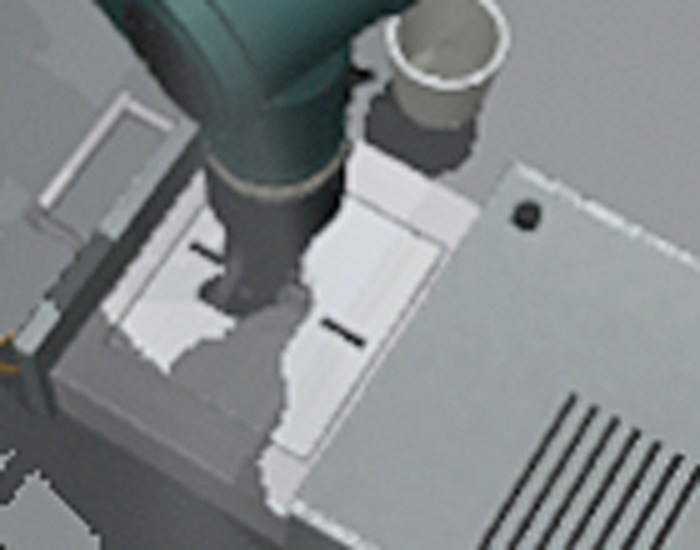

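The cover lies flush in its frame, with the marks at (207,253) and (343,333) and the cup and blank undisturbed. The vertical force rose sharply, so it is on the hard stop. Fx hints that the drawer may have crept in slightly, so I'll pull it lightly back onto its stop.

>>> move_arm:
  series:
    - [-1, -0.1, 0, 0, 0]
    - [-1, -0.1, 0, 0, 0]
    - [-1, 0, 0, 0, 0]
    - [-1, 0, 0, 0, 0]
    - [-1, 0, 0, 0, 0]

```text
time: 17.85
tcp_pos: [0.6032, -0.1264, 0.0947]
ee_rot: [0.001, 1.0, 0.011, 0.009]
ft_force: [6.0, 5.1, 20.5]
width: 0.0086
gripper_force: 64.0
```

```bash
python3 -c "
from h import *
to(.6020,-.1263,.1015)"
```

```text
t 17.85 tcp [ 0.6032 -0.1264  0.0947] w 0.0086 F [ 6.   5.1 20.5] yaw_y -1.5483 units [-0.05 -0.   -0.34] q [-0.3   0.29  1.43  0.    1.4   1.25]
```

```bash
python3 -c "
from rig import r
print(r.close_job())"
```

```text
the job is handed in; nothing more can be done
None
```

I handed the job in at about 18 s: the drawer is on its stop, the wing slot lines up with the index marks to within about 2°, and the cover is held down on its hard stop with about 20 N; I saw nothing else on the bench move, though I didn't re-check every item, and the hand-in gave no verdict.

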